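# Open the long pastry-cutter box

### The arm

A 6-joint arm with a two-finger parallel gripper is mounted at the origin on the work surface. World frame = base frame: x ahead of the robot, y to its left, z up, the work surface at z = 0. Lengths are in m, angles in rad, forces in N, time in s.
With the tool pointing down it reaches from about 0.225 to 0.725 m from the base axis. Payload 3.1 kg.
Tool frame: the origin (TCP) lies midway between the tips of the shut fingers; the grasp point (between the pads) lies 19 mm behind it; z points along the fingers, y is the line along which they close (so a half turn about z gives the same grasp; the last joint's range is limited). The gripper opens to 85 mm and grips with 20 to 120 N. Pads are 22 mm wide; open, the fingers measure 114 mm over their backs; the gripper's body (76 mm by 85 mm) begins 54 mm behind the grasp point. The pads swing forward as they close: fully open they stand 13 mm farther back than shut.
Start: joints at [-1.444, 0.048, 0.099, 1.622, 0, 1.443], TCP at [0.132, -0.508, 0.231] pointing down, gripper open.
Joint ranges: [-2.91, 2.91], [-0.99, 1.94], [-1.21, 1.42], [-2.12, 2.29], [-1.49, 1.47], [-3.14, 3.14]. Speed limits (rad/s): [2.79, 2.79, 3.14, 3.14, 3.14, 3.14].

### API

Orientations are given as a unit quaternion [w, x, y, z].
In Python, from cell import status, viewer, robot, recognise, trace, tip_of gives the robot as it stands.
- The arm moves only by the tool jog_arm, never from a script. Its argument "commands" is one flat list of numbers, 5 for each row, row after row: the shift along the tool's x, y, z in m, then the turn about the tool's z in rad, then the gripper's target within -1 to 1 (shut at 1, half-way at 0, fully open at -1). A call has 1 to 12 rows; each row is the pose to reach, as a shift and turn from the pose commanded when the call began, along the tool's axes at that moment; what a row does not reach only later rows make up. A row lasts 1/12 s, in which the tool goes at most 41.7 mm and 7.16 degrees, less where a joint would pass 70% of its speed; a pose out of reach is approached as far as the arm can. A call with a gripper value outside its range is refused whole. The fingers move at their own pace and stop on an object; "squeeze" is the grip in N (left out, the last holds). Time passes only in rows, so rows that repeat a pose let the fingers close. It gives the time, the measured TCP pose, the force, the opening and the grip force at its end, in the units of the state.
- status.get_obs(): the state, without advancing time (a new reading comes with each control period).
- viewer.snapshot(name): name is "side" or "top"; returns the picture (384x512x3 uint8, red, green, blue); there is no depth.
- viewer.camera_model(name): a dict with "vfov" (degrees; the focal length in pixels is half the picture's height over the tangent of half this angle, whatever the lens; pixels are square), "cx", "cy" (the principal point, pixels), "rvec" (rotation vector, rad) and "tvec" (3), from world to camera coordinates, as OpenCV has them. Camera axes: x right, y down, z forward; pixel columns grow to the right and rows downward; lengths in m; the calibration is good to about 2 mm. A picture is of the moment at which its call begins. camera_model takes no time and is no camera call.
- robot.sign_off(): hands the job in; it is judged then, once.
Trained networks look in the newest picture that a camera, given by its name, has taken for a name from the list of things; names that differ only in an ending like _2 or _b are one class to them, and where a whole thing is asked for, a point or a joint stands for the part that bears it (a point fixed in the world has none). Each returns a list of dicts, best first, with "p" (0 to 1); they miss things now and then, are a little off and sometimes report something else, mostly with a low value. They report only what shows in the picture. A call takes as long as a camera call.
- recognise(camera, label): "position" ([x, y, z] in m, in world coordinates, good to about 4 mm: the middle of the surface that is visible of it).
- trace(camera, label): "pixels" (384x512 bool, what is visible of it).
- tip_of(camera, label): "position" ([x, y, z] in m, in world coordinates, good to about 4 mm: a listed point, or the origin of a listed thing).
The state is a dict: "time_s": time; "q": joint angles; "qvel": joint speeds; "tau": joint torques, N m; "eef_pos": TCP position; "ee_rot": TCP orientation; "force": force on the tool from outside, world axes, zero at the start; "torque": the same for the moment, N m; "grip_width": finger opening in m; "gripper_force": force on a finger pad.
Only numpy, scipy, OpenCV 4.12 (cv2) and the standard library are available. Lean on these libraries where they do the work, as an engineer would, in place of code of your own. Each camera call takes 0.05 s, during which the arm holds its last target. There are 200 camera calls.

### The job

Open the longer of the two wooden pastry-cutter boxes: lift the handle end of its sliding lid over the stop lip, pull the lid out of its grooves towards that end, and lay it flat, handle up, inside the empty baking tray. Do not drop the lid, and leave the shorter box's lid in place.

Things in the scene. Friction and masses are not known exactly. Their poses are not given: they have to be found in the camera images.
- long_lid: Wooden sliding lid of the longer box: loose board 172 (x) x 100 (y) x 6 mm, about 90 g. Origin: centre of its underside; z up; -x is the end that slides out. On top a bar handle 46 (x) x 16 (y) mm, 32 mm high, centred 36 mm from the origin towards -x. It starts on the box's side walls, 40 mm above the bench, axes as the box's, with 2 mm play at the sides, 4 mm at the ends.
- long_box: Longer wooden box, 200 (x) x 116 (y) mm, fixed; origin: centre of its underside. Open end -x, roughly facing the robot: a lip 7 mm above the lid's underside (47 mm up). Grooves only along the rear 70 mm, hoods 6 mm over the lid, tops 58 mm up. Rear edge down, the handle must be raised 5 mm and binds at 12 mm (more as it slides out); after sliding 56 mm to -x the lid is free.
- tray: Empty dark steel baking tray, fixed, 260 (x) x 180 (y) mm outside, walls 4 mm thick, rim 14 mm high, inner floor 4 mm above the bench; origin: centre of its underside, z up.
- short_lid: Lid of the shorter wooden box (140 x 116 mm, otherwise alike), to be left alone: board 112 (x) x 100 (y) x 6 mm, origin at the centre of its underside, 40 mm above the bench; the same handle, centred 6 mm from the origin towards -x.

How it is judged:
On the way:
1. the long lid is over the stop lip: it has slid at least 25 mm out towards the lip's end, still low over its box (x of long_lid in the frame of long_box below -0.025 m and y of long_lid in the frame of long_box between -0.025 and 0.025 m and z of long_lid in the frame of long_box below 0.09 m), for 0.05 s.
At the end, for the whole second after the job is handed in: The long lid lies still, handle up and flat (within 3.4 degrees, underside within 5 mm of the tray's floor) inside the tray's rim, its centre within 60 mm lengthwise and 50 mm crosswise of the tray's centre (anywhere inside the rim will do); the short box's lid is within 20 mm of where it was (x of long_lid in the frame of tray between -0.06 and 0.06 m and y of long_lid in the frame of tray between -0.05 and 0.05 m and z of long_lid in the frame of tray below 0.009 m and angle between long_lid's own z axis and vertical below 0.06 rad and linear speed of long_lid below 0.02 m/s and distance of short_lid from where it was at the start of the episode below 0.02 m); the robot touches nothing.
It fails at once if the long lid is dropped: it falls free, out of the fingers, faster than 0.7 m/s (a fall of about 25 mm) (linear speed of long_lid above 0.7 m/s and contact force between the fingers and long_lid below 0.1 N).
It fails at once if the short box's lid is moved more than 20 mm (distance of short_lid from where it was at the start of the episode above 0.02 m).
It also fails if it takes over 45 s, if anything falls off the work surface, if the arm or the gripper's body presses on something with over 40 N, if the wrist force passes 120 N, or if a joint passes its speed limit or range.

## Working session

There is one attempt and no reset: what is moved stays moved. The work goes in short steps, Python scripts to look and compute and a tool call to move; the robot and the scene stay as the last step left them, time stands still between calls to the robot, and variables do not carry over. Pictures are saved under pics/ and viewed, at most 10 in all, crops included, and the job is handed in when it is done.

Besides the shell and the picture viewer there is one more tool, called after ">>>" by a JSON object that holds its "api" and its "payload". jog_arm: Moves the arm, as the interface text tells. Its arguments: {"type":"object","properties":{"commands":{"type":"array","items":{"type":"number"}},"squeeze":{"type":"number"}},"required":["commands"]}

```bash
mkdir -p pics; python3 - <<'E'
from cell import status, viewer, robot, recognise, trace, tip_of
import cv2,numpy as np
o=status.get_obs();print(o['time_s'],o['eef_pos'],o['ee_rot'],o['grip_width'],o['force'])
for c in('top','side'):
    im=viewer.snapshot(c);cv2.imwrite(f'pics/{c}0.png',im[:,:,::-1])
    print(c,viewer.camera_model(c))
    for l in('long_lid','long_box','tray','short_lid'):
        for f in(recognise,tip_of):
            print(c,l,f.__name__,[(np.round(d['position'],4).tolist(),round(d['p'],2)) for d in f(c,l)][:3])
    r=trace(c,'long_lid')
    if r:
        m=r[0]['pixels'].astype(np.uint8);print('mask',r[0]['p'],m.sum(),cv2.minAreaRect(cv2.findNonZero(m)))
E
```

```text
0.0 [ 0.13225248 -0.50745136  0.23012245] [-1.16393672e-03  9.91893901e-01  1.27063505e-01  1.77190372e-05] 0.0859264218835982 [0.19692764 0.01869719 0.1660931 ]
top {'vfov': 42.76602776467324, 'cx': 263.44705972809726, 'cy': 195.5063464529611, 'rvec': array([ 2.17562382, -2.14080106,  0.18238391]), 'tvec': array([-0.01094949,  0.59296143,  0.82529169])}
top long_lid call [([0.5802, -0.2684, 0.0423], 0.75)]
top long_lid call [([0.589, -0.2683, 0.0437], 0.95)]
top long_box call [([0.6089, -0.2456, 0.0486], 0.87)]
top long_box call []
top tray call [([0.5741, 0.2281, 0.0046], 0.8)]
top tray call [([0.5773, 0.2341, 0.0005], 0.87)]
top short_lid call [([0.6144, -0.0118, 0.045], 0.63)]
top short_lid call [([0.6206, -0.0135, 0.0374], 0.75)]
side {'vfov': 54.49102838601534, 'cx': 254.23668889810108, 'cy': 194.97921740060553, 'rvec': array([ 2.13283312, -0.74651653,  0.35239652]), 'tvec': array([-0.45568685,  0.28548447,  0.60104379])}
side long_lid call [([0.5718, -0.2735, 0.0468], 0.86)]
side long_lid call [([0.587, -0.2678, 0.0435], 0.96)]
side long_box call [([0.5695, -0.3062, 0.0436], 0.75)]
side long_box call []
side tray call [([0.5666, 0.2273, 0.0012], 0.79)]
side tray call [([0.5778, 0.2323, -0.0024], 0.84)]
side short_lid call [([0.6084, -0.0221, 0.0462], 0.75)]
side short_lid call [([0.6207, -0.0119, 0.0389], 0.86)]
mask 0.74 3920 ((345.6000061035156, 278.20001220703125), (50.10634994506836, 94.1607666015625), 69.14553833007812)
```

View pics/top0.png

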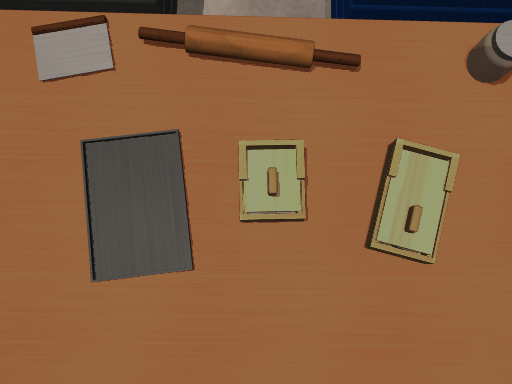

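View pics/side0.png

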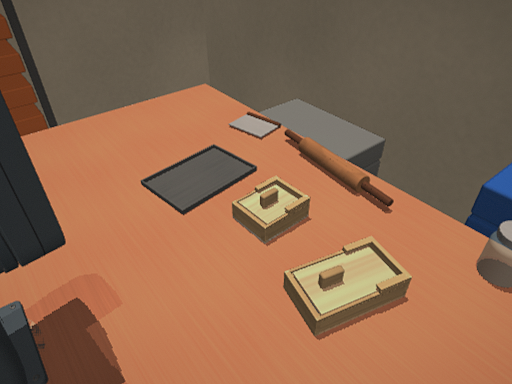

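The top view shows the tray at about (137,205), the short box at (271,180), and the long box at (414,200), whose handle is near (415,218). In the side view the long box is at (347,283), handle near (331,277). Next I'll zoom in on the long box and tray to get their corners.

```bash
python3 - <<'E'
import cv2,numpy as np
a=cv2.imread('pics/top0.png');b=cv2.imread('pics/side0.png')
A=cv2.resize(a[130:270,360:470],None,fx=4,fy=4,interpolation=cv2.INTER_CUBIC)
B=cv2.resize(b[230:335,280:415],None,fx=4,fy=4,interpolation=cv2.INTER_CUBIC)[:, :]
cv2.imwrite('pics/a.png',A);cv2.imwrite('pics/b.png',B)
E
```

```text
(no output)
```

View pics/a.png

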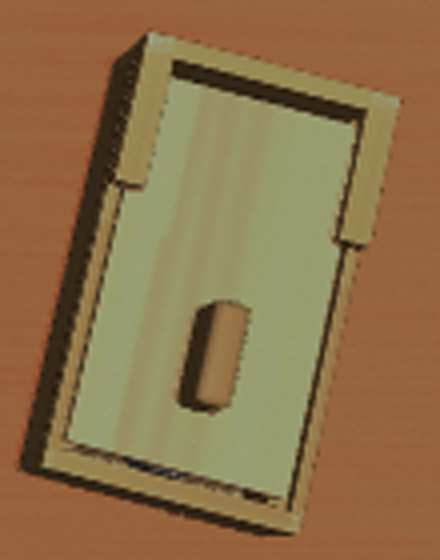

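View pics/b.png

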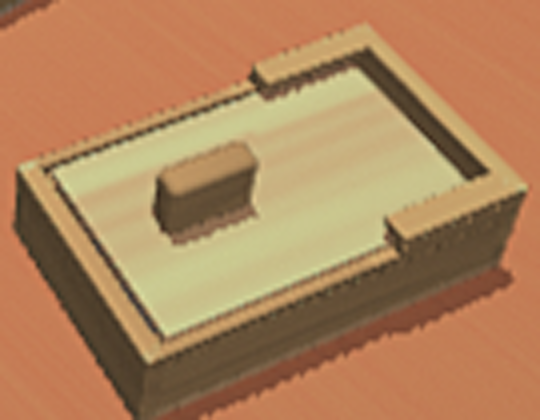

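The crops show the long box's top corners and the handle. The lid's front edge sits just behind the lip, at crop positions (70,440) to (290,500) in the top view. I'll fit the poses from these corners.

```bash
cat > h.py <<'E'
import numpy as np,cv2
from cell import viewer
from scipy.optimize import least_squares
def proj(c,P):
    m=viewer.camera_model(c);f=192/np.tan(np.radians(m['vfov']/2))
    K=np.array([[f,0,m['cx']],[0,f,m['cy']],[0,0,1]])
    return cv2.projectPoints(np.array(P,float),m['rvec'],m['tvec'],K,None)[0][:,0]
def fit(views,P,x0):
    P=np.array(P,float)
    def w(p):
        c,s=np.cos(p[2]),np.sin(p[2]);return np.c_[p[0]+c*P[:,0]-s*P[:,1],p[1]+s*P[:,0]+c*P[:,1],P[:,2]]
    r=least_squares(lambda p:np.concatenate([(proj(c,w(p))-q).ravel() for c,q in views]),x0)
    return r.x,np.abs(r.fun).max()
E
python3 - <<'E'
from h import *
T=lambda q:np.array(q)/4+[360,130]
S=lambda q:np.array(q)/4+[280,230]
P=[(.1,.058,.058),(.1,-.058,.058),(-.1,-.058,.047),(-.1,.058,.047)]
t=T([(150,33),(400,98),(298,532),(42,468)]);s=S([(368,27),(526,188),(150,362),(20,168)])
for v in([('top',t)],[('side',s)],[('top',t),('side',s)]):print(fit(v,P,[.6,-.26,-.2]))
H=[(0,0,.078)]
def pt(v): 
    r=least_squares(lambda p:np.concatenate([(proj(c,[[p[0],p[1],p[2]]])[0]-q) for c,q in v]),[.55,-.27,.078]);return r.x,np.abs(r.fun).max()
print('handle top',pt([('top',T([224,354])),('side',S([205,168]))]))
Q=[(.13,.09,.014),(.13,-.09,.014),(-.13,-.09,.014),(-.13,.09,.014)]
print('tray',fit([('top',np.array([(82,141),(179,131),(192,269),(92,280)]))],Q,[.57,.23,0.]))
E
```

```text
(array([ 0.58832361, -0.2696829 , -0.2450498 ]), np.float64(1.0122757591378786))
(array([ 0.58689474, -0.26919974, -0.24541888]), np.float64(1.3156943573388844))
(array([ 0.58772821, -0.26935417, -0.24517656]), np.float64(1.654743485705069))
handle top (array([ 0.55203298, -0.26002853,  0.07649913]), np.float64(0.9162364545380797))
tray (array([0.57803862, 0.22814147, 0.13058142]), np.float64(1.8888815514737871))
```

>>> {"api": "jog_arm", "payload": {"commands": [0.469, -0.133, 0.08, -1.5, -1, 0.469, -0.133, 0.08, -1.5, -1, 0.469, -0.133, 0.08, -1.5, -1, 0.469, -0.133, 0.08, -1.5, -1, 0.469, -0.133, 0.08, -1.5, -1, 0.469, -0.133, 0.08, -1.5, -1, 0.469, -0.133, 0.08, -1.5, -1, 0.469, -0.133, 0.08, -1.5, -1, 0.469, -0.133, 0.08, -1.5, -1, 0.469, -0.133, 0.08, -1.5, -1, 0.469, -0.133, 0.08, -1.5, -1, 0.469, -0.133, 0.08, -1.5, -1]}}

```text
time_s: 2.0
eef_pos: [0.5547, -0.2592, 0.1507]
ee_rot: [0.0, 0.636, 0.771, 0.0]
force: [-0.1, -1.2, -0.1]
grip_width: 0.0854
gripper_force: 0.0
```

>>> {"api": "jog_arm", "payload": {"commands": [0, 0, 0, -1.135, -1, 0, 0, 0, -1.135, -1, 0, 0, 0, -1.135, -1, 0, 0, 0, -1.135, -1, 0, 0, 0, -1.135, -1, 0, 0, 0, -1.135, -1, 0, 0, 0, -1.135, -1, 0, 0, 0, -1.135, -1, 0, 0, 0, -1.135, -1, 0, 0, 0, -1.135, -1, 0, 0, 0, -1.135, -1]}}

```text
time_s: 2.92
eef_pos: [0.5526, -0.2611, 0.1512]
ee_rot: [-0.0, 0.127, 0.992, 0.0]
force: [-0.6, -0.2, -0.1]
grip_width: 0.0853
gripper_force: 0.0
```

```bash
python3 - <<'E'
from cell import status
import numpy as np
o=status.get_obs();e=np.array(o['eef_pos']);w=o['ee_rot']
from scipy.spatial.transform import Rotation as R
M=R.from_quat([w[1],w[2],w[3],w[0]]).as_matrix();print(e,o['q'],np.arctan2(M[1,0],M[0,0]))
print(M.T@(np.array([.5525,-.2603,.052])-e))
E
```

```text
[ 0.5526276  -0.26113362  0.15122172] [-5.51091258e-01  2.69906862e-01  1.89155259e-01  1.49020950e+00
 -2.66207896e-05 -2.96611816e-01] 2.887113215758337
[0.00031694 0.0007724  0.09922179]
```

>>> {"api": "jog_arm", "payload": {"commands": [0, 0.001, 0.03, -0.01, -1, 0, 0.001, 0.06, -0.01, -1, 0, 0.001, 0.085, -0.01, -1, 0, 0.001, 0.099, -0.01, -1, 0, 0.001, 0.099, -0.01, 0.3, 0, 0.001, 0.099, -0.01, 0.6, 0, 0.001, 0.099, -0.01, 1, 0, 0.001, 0.099, -0.01, 1, 0, 0.001, 0.099, -0.01, 1, 0, 0.001, 0.099, -0.01, 1, 0, 0.001, 0.099, -0.01, 1, 0, 0.001, 0.099, -0.01, 1], "squeeze": 30}}

```text
time_s: 3.92
eef_pos: [0.5541, -0.2609, 0.0543]
ee_rot: [0.002, 0.121, 0.993, -0.001]
force: [-0.0, 0.4, 6.0]
grip_width: 0.0152
gripper_force: 30.2
```

>>> {"api": "jog_arm", "payload": {"commands": [0, 0, -0.003, 0, 1, 0, 0, -0.006, 0, 1, 0, 0, -0.009, 0, 1, 0, 0, -0.009, 0, 1]}}

```text
time_s: 4.25
eef_pos: [0.5522, -0.2598, 0.0608]
ee_rot: [-0.001, 0.121, 0.993, 0.0]
force: [-0.3, 0.5, -2.6]
grip_width: 0.015
gripper_force: 29.7
```

>>> {"api": "jog_arm", "payload": {"commands": [0, 0, -0.002, 0, 1, 0, 0, -0.002, 0, 1, 0.005, 0, -0.002, 0, 1, 0.01, 0, -0.002, 0, 1, 0.015, 0, -0.002, 0, 1, 0.015, 0, -0.002, 0, 1]}}

```text
time_s: 4.75
eef_pos: [0.5367, -0.256, 0.0629]
ee_rot: [-0.001, 0.121, 0.993, 0.0]
force: [0.7, -0.6, -4.1]
grip_width: 0.0152
gripper_force: 29.6
```

```bash
python3 - <<'E'
from cell import *
import cv2,numpy as np
for c,s in(('side',np.s_[220:340,260:420]),):
    im=viewer.snapshot(c);cv2.imwrite('pics/side1.png',cv2.resize(im[s][:,:,::-1],None,fx=4,fy=4,interpolation=cv2.INTER_CUBIC))
print(status.get_obs()['force'])
E
```

```text
[-0.8782584  -0.37717292 -5.19156464]
```

View pics/side1.png

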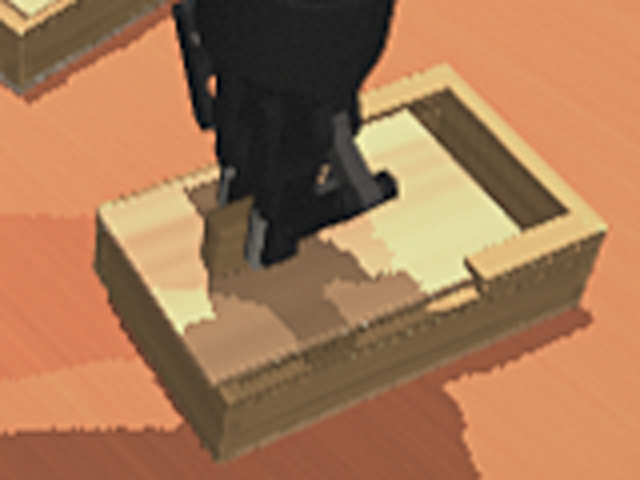

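The crop shows the lid's front edge now covering the lip, from (100,205) to (225,380), with a wider gap at the rear. Side forces are small, so I'll keep sliding.

>>> {"api": "jog_arm", "payload": {"commands": [0.008, 0, 0, 0, 1, 0.016, 0, 0, 0, 1, 0.024, 0, 0, 0, 1, 0.032, 0, 0, 0, 1, 0.04, 0, 0, 0, 1, 0.05, 0, 0, 0, 1, 0.06, 0, 0, 0, 1, 0.07, 0, 0, 0, 1, 0.075, 0, 0, 0, 1, 0.075, 0, 0, 0, 1]}}

```text
time_s: 5.63
eef_pos: [0.4644, -0.2384, 0.064]
ee_rot: [0.0, 0.121, 0.993, -0.0]
force: [0.4, -0.5, -1.3]
grip_width: 0.0154
gripper_force: 30.0
```

>>> {"api": "jog_arm", "payload": {"commands": [0, 0, -0.015, 0, 1, 0, 0, -0.04, 0, 1, 0, 0, -0.07, 0, 1, 0, 0, -0.09, 0, 1, 0, 0, -0.09, 0, 1], "squeeze": 40}}

```text
time_s: 6.05
eef_pos: [0.4688, -0.2408, 0.1597]
ee_rot: [0.005, 0.121, 0.993, -0.003]
force: [-0.2, -0.0, -0.1]
grip_width: 0.0153
gripper_force: 43.1
```

>>> {"api": "jog_arm", "payload": {"commands": [0.002, 0.02, 0, -0.02, 1, 0.004, 0.05, 0, -0.05, 1, 0.007, 0.09, 0, -0.08, 1, 0.01, 0.13, 0, -0.11, 1, 0.014, 0.17, 0, -0.14, 1, 0.017, 0.21, 0, -0.17, 1, 0.02, 0.25, 0, -0.2, 1, 0.023, 0.29, 0, -0.23, 1, 0.026, 0.33, 0, -0.26, 1, 0.03, 0.37, 0, -0.29, 1, 0.033, 0.41, 0, -0.32, 1, 0.035, 0.44, 0, -0.345, 1]}}

```text
time_s: 7.05
eef_pos: [0.5367, 0.2003, 0.1524]
ee_rot: [-0.0, -0.053, 0.999, 0.001]
force: [0.2, -0.2, -1.3]
grip_width: 0.0152
gripper_force: 43.1
```

```bash
python3 - <<'E'
from cell import *
from h import proj
import cv2,numpy as np
for c in('top','side'):
    im=viewer.snapshot(c)[:,:,::-1].copy();cv2.imwrite(f'pics/{c}2.png',im)
    for l in('long_lid','tray'):print(c,l,[(np.round(d['position'],4).tolist(),round(d['p'],2)) for d in tip_of(c,l)][:2])
o=status.get_obs();print(o['eef_pos'],o['ee_rot'],o['force'],o['grip_width'],o['q'])
a=cv2.imread('pics/top2.png')[100:300,50:250];b=cv2.imread('pics/side2.png')[60:260,100:300]
cv2.imwrite('pics/c2.png',np.hstack([cv2.resize(x,(400,400),interpolation=cv2.INTER_CUBIC) for x in(a,b)]))
E
```

```text
top long_lid [([0.5697, 0.2029, 0.1377], 0.87)]
top tray []
side long_lid [([0.5708, 0.1993, 0.1406], 0.6)]
side tray [([0.5761, 0.2305, -0.0021], 0.67)]
[0.53664052 0.19613911 0.15269973] [-4.96476085e-04 -5.11409621e-02  9.98691258e-01 -3.55157916e-04] [ 0.74589296  0.13806751 -0.52497599] 0.014722598497293505 [ 2.33341259e-01  1.65985589e-01  7.08598411e-02  1.47677579e+00
 -5.18665994e-04  1.31014965e-01]
```

View pics/c2.png

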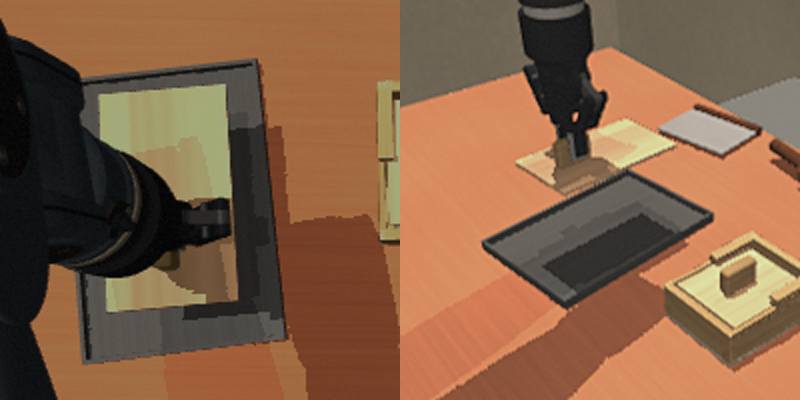

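The left half shows the lid at about (170,200), over the tray and inside its outline. The right half shows it level under the gripper at (597,155), and the short lid still in place at (738,275). Now the descent.

>>> {"api": "jog_arm", "payload": {"commands": [-0.004, 0.016, 0.02, -0.03, 1, -0.008, 0.032, 0.05, -0.03, 1, -0.008, 0.032, 0.08, -0.03, 1, -0.008, 0.032, 0.1, -0.03, 1, -0.008, 0.032, 0.112, -0.03, 1, -0.008, 0.032, 0.118, -0.03, 1, -0.008, 0.032, 0.122, -0.03, 1, -0.008, 0.032, 0.122, -0.03, 1]}}

```text
time_s: 8.02
eef_pos: [0.542, 0.229, 0.0317]
ee_rot: [0.0, -0.066, 0.998, 0.0]
force: [-0.1, 1.1, -0.7]
grip_width: 0.0153
gripper_force: 43.1
```

```bash
python3 - <<'E'
from cell import *
import cv2,numpy as np
im=viewer.snapshot('side')[:,:,::-1].copy()
cv2.imwrite('pics/d.png',cv2.resize(im[120:230,120:270],None,fx=5,fy=5,interpolation=cv2.INTER_CUBIC))
for l in('long_lid',):print(l,[(np.round(d['position'],4).tolist(),round(d['p'],2)) for d in tip_of('side',l)][:2])
viewer.snapshot('top');print([(np.round(d['position'],4).tolist(),round(d['p'],2)) for d in tip_of('top','long_lid')][:2])
o=status.get_obs();print(o['eef_pos'],o['ee_rot'],o['force'])
E
```

```text
long_lid [([0.5739, 0.2326, 0.0169], 0.94)]
[([0.5744, 0.2355, 0.0182], 0.93)]
[0.54303712 0.22988527 0.03325562] [ 1.68671300e-03 -6.64031019e-02  9.97791373e-01  3.98970893e-04] [ 0.4944142   1.10092639 -1.30192212]
```

View pics/d.png

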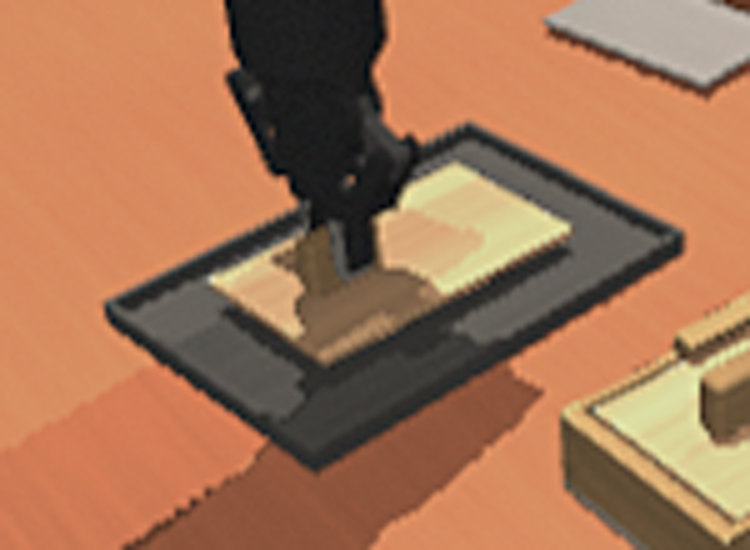

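The lid hangs level inside the tray's rim, with corners near (210,280), (455,165), (570,230) and (320,360). It is about 13 mm above the floor.

>>> {"api": "jog_arm", "payload": {"commands": [0, 0, 0.004, 0, 1, 0, 0, 0.008, 0, 1, 0, 0, 0.01, 0, 1, 0, 0, 0.011, 0, 1, 0, 0, 0.012, 0, 1, 0, 0, 0.012, 0, 1]}}

```text
time_s: 8.72
eef_pos: [0.5414, 0.2297, 0.0198]
ee_rot: [-0.0, -0.067, 0.998, 0.0]
force: [-3.2, -0.4, 3.2]
grip_width: 0.0155
gripper_force: 43.8
```

>>> {"api": "jog_arm", "payload": {"commands": [0, 0, 0.001, 0, 1, 0, 0, 0.002, 0, 1, 0, 0, 0.002, 0, 1, 0, 0, 0.002, 0, 1], "squeeze": 20}}

```text
time_s: 9.05
eef_pos: [0.5417, 0.2298, 0.0184]
ee_rot: [0.0, -0.067, 0.998, 0.0]
force: [-3.8, -0.7, 6.0]
grip_width: 0.0148
gripper_force: 44.3
```

>>> {"api": "jog_arm", "payload": {"commands": [0, 0, 0, 0, 0.55, 0, 0, 0, 0, 0.4, 0, 0, 0, 0, 0.2, 0, 0, 0, 0, 0, 0, 0, 0, 0, 0, 0, 0, 0, 0, 0, 0, 0, -0.03, 0, 0, 0, 0, -0.06, 0, 0, 0, 0, -0.1, 0, 0, 0, 0, -0.14, 0, 0, 0, 0, -0.14, 0, 0]}}

```text
time_s: 9.97
eef_pos: [0.5465, 0.2311, 0.1678]
ee_rot: [0.008, -0.067, 0.998, 0.002]
force: [1.9, 1.4, 1.5]
grip_width: 0.0427
gripper_force: 0.0
```

```bash
python3 - <<'E'
from cell import *
import cv2,numpy as np
ims=[]
for c,s in(('top',np.s_[110:300,60:310]),('side',np.s_[110:260,120:317])):
    im=viewer.snapshot(c)[:,:,::-1];ims.append(cv2.resize(im[s],(400,304),interpolation=cv2.INTER_CUBIC))
    for l in('long_lid','tray','short_lid'):print(c,l,[(np.round(d['position'],4).tolist(),round(d['p'],2)) for d in tip_of(c,l)][:2])
cv2.imwrite('pics/e.png',np.hstack(ims))
o=status.get_obs();print(o['time_s'],o['eef_pos'],o['force'],o['grip_width'])
E
```

```text
top long_lid [([0.5743, 0.2328, 0.0025], 0.96)]
top tray []
top short_lid [([0.6209, -0.0147, 0.0391], 0.73)]
side long_lid [([0.5768, 0.2324, 0.0064], 0.73)]
side tray [([0.5746, 0.2324, 0.0017], 0.61), ([0.588, -0.2708, 0.0024], 0.3)]
side short_lid [([0.6205, -0.0136, 0.0405], 0.77)]
10.3667 [0.54031005 0.22923487 0.15496614] [-0.18059333 -0.46088932  0.15673909] 0.042740747506548174
```

View pics/e.png

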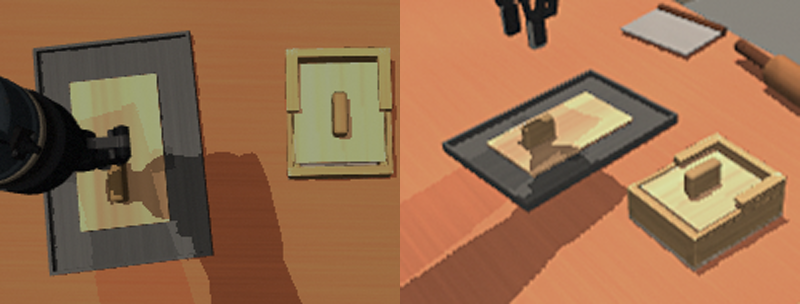

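The lid lies flat with its handle up in the middle of the tray, at (120,150) on the left and (555,130) on the right. The gripper is clear of it and the short lid hasn't moved, so I'm handing in.

```bash
python3 -c "
from cell import robot
print(robot.sign_off())"
```

```text
the job is handed in; nothing more can be done
None
```

I slid the long box's lid out over the lip and laid it flat, handle up, near the centre of the tray; the short lid is still in place, and I handed the job in at about 10.4 s (no verdict was returned).

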